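# Tare a bowl on the kitchen scale, then add the garlic

### The job

Stand the empty blue bowl flat inside the raised ring on the kitchen scale and let go of it, then push the orange tare key all the way down and hold it there for a full second, by feel and never leaning on the scale with more than about 20 N. Then lower the garlic bulb into the bowl and leave it there. Set things down rather than dropping them, and leave the other kitchen things where they are.

Things in the scene. Friction and masses are not known exactly. Their poses are not given: they have to be found in the camera images.
- scale: White kitchen scale, fixed to the counter, 250 (its x) x 180 (its y) x 32 mm high; origin under its centre on the counter, z up. Its flat panel with a display and the orange tare key is at its -x end (toward the robot); the round platter is at its +x end, centred at scale x = +42 mm, y = 0.
- seat (a point): Centre of the platter's flat upper face, 42 mm above the counter. The platter is a 148 mm steel disc; around this point it carries a raised ring 4 mm high, inner radius 48 mm, outer radius 54 mm. Moves with the platter.
- platter (a joint): How far the platter has sunk on its load spring, in m: about 0 unloaded, 1 mm for each 3 N of load, at most 8 mm. It weighs what stands on it.
- key_foot (a point): Point on the flat panel of the scale (32 mm above the counter) under the centre of the tare key, at scale x = -88, y = -50 mm. The key is an orange upright round cap, 32 mm across. Its flat top at rest stands anywhere from 8 to 16 mm above this point: the key sits on a mount whose height differs each time and is not reported, so it must be found by touch. It stays above the panel when fully down.
- tare (a joint): How far the tare key is pushed down from its own rest height, in m: 0 released, 0.005 at its hard stop. A spring resists with 2 N at the start and 6 N at the stop; it springs back when let go.
- bowl: Blue ceramic bowl, round about its z, 116 mm across and 56 mm high, upright; origin at the centre of its underside. Foot 86 mm across, widening to the full 116 mm by 20 mm up, then a straight upright wall 8 mm thick to the open rim (mid-wall radius 54 mm), which can be pinched from above. Inner floor 7 mm above the underside. About 0.21 to 0.34 kg.
- garlic: White garlic bulb standing on its base, round about its z, 42 mm across at 15 to 26 mm height, stalk to 52 mm height; origin at the centre of its underside. About 0.04 to 0.08 kg, rigid.
- sieve: Orange plastic sieve standing on its base, 140 mm across, 45 mm high, with a 110 mm flat handle to its +y; origin under the centre of the basket. Bystander.
- pestle: Wooden pestle lying along its x, 150 mm long, 34 mm thick; origin under its middle. Bystander.
- spoon_a: Stainless tasting spoon lying along its x, 150 mm long; bystander.
- spoon_b: Second stainless tasting spoon, the same; bystander.
- jar: Glass spice jar with black twist cap, 50 mm across, 95 mm high; origin at the centre of its underside. Bystander.
- salt_pot: Wooden lidded salt pot, 66 mm across, 73 mm high; origin at the centre of its underside. Bystander.
There are look-alikes about, which are no part of the job. Several things look just like the garlic: the one meant starts farthest from the robot's base.

How it is judged:
By the outcome, as a careful person would: the job done as asked, in the order asked, and still so for the second after the job is handed in, with the robot touching nothing.
It also fails if it takes over 72 s, if anything falls off the work surface, if the arm or the gripper's body presses on something with over 40 N, if the wrist force passes 120 N, or if a joint passes its speed limit or range.

### The arm

A 6-joint arm with a two-finger parallel gripper is mounted at the origin on the work surface. World frame = base frame: x ahead of the robot, y to its left, z up, the work surface at z = 0. Lengths are in mm, angles in rad, forces in N, time in s.
With the tool pointing down it reaches from about 350 to 975 mm from the base axis. Payload 7.1 kg.
Tool frame: the origin (TCP) lies on the mounting face of the last link; the fingertips stand 182 mm ahead of it and the grasp point (between the pads) lies 163 mm ahead of it (ctrl.finger_overhang is the distance from the TCP to the fingertips, in mm); z points along the fingers, y is the direction in which the jaws open and shut (so a half turn about z gives the same grasp; the last joint's range is limited). The gripper opens to 88 mm and grips with 3 to 60 N. Pads are 20 mm wide; open, the fingers measure 115 mm over their backs; the gripper's body (75 mm by 178 mm) begins 61 mm behind the grasp point.
Start: joints at [1.24, 0.423, 1.63, -0, 1.089, -0.019], TCP at [191.701, 594.859, 404.675] pointing down, gripper open.
Joint ranges: [-3, 3], [-0.9, 2.11], [0.09, 2.58], [-1.31, 4.45], [0.11, 2.69], [-2.54, 2.54]. Speed limits (rad/s): [2.39, 2.39, 3.01, 3.14, 3.14, 3.14].

### API

Orientations are given as a rotation vector (axis times angle).
In Python, from workcell import ctrl, viewer, recognise gives the robot as it stands.
- The arm moves only by the shell command python3 -m handwheel 'ROWS'. ROWS is JSON, a list of rows, each an object of numbers: "gripper": the closure, from 0 (fully open) to 1 (shut); "tx", "ty", "tz": the shift along the tool's x, y, z in m; "rx", "ry", "rz": the turn, a rotation vector about the tool's x, y, z in degrees. In form: [{"gripper": .., "tx": .., "ty": .., "tz": .., "rx": .., "ry": .., "rz": ..}, ...]. A call has 1 to 8 rows; each row shifts and turns the commanded pose from where the row before left it, along the tool's axes as they then stand; what a row does not reach is not made up. A row lasts 1/8 s, in which the tool goes at most 62.5 mm and 10.7 degrees, less where a joint would pass 70% of its speed; a pose out of reach is approached as far as the arm can. A call with a gripper value outside its range is refused whole. The fingers move at their own pace and stop on an object; the grip force is fixed at half the most. Time passes only in rows, so rows that do not move let the fingers close. It gives the time, the measured TCP pose, the force and the opening at its end, in the units of the state.
- ctrl.get_obs(): the state, without advancing time (a new reading comes with each control period).
- viewer.get_image(name): name is "side" or "top" or "wrist"; returns a dict with "image" (384x512x3 uint8, red, green, blue), "range_z" (384x512 float32, mm along the optical axis (not along the pixel's ray), 0 where there is no reading), "vfov" (degrees; the focal length in pixels is half the picture's height over the tangent of half this angle, whatever the lens; pixels are square), "cx", "cy" (the principal point, pixels), "extrinsics" (4x4, takes a point from world to camera coordinates); the wrist camera has in their place "T_tool_cam" (4x4, takes a point from camera to tool coordinates, whose origin is the TCP and whose axes are the flange's). Camera axes: x right, y up, looking along -z (the intrinsics and any distortion apply to the point x, -y, -z); pixel columns grow to the right and rows downward; lengths in mm; the calibration is good to about 2 mm. A picture is of the moment at which its call begins: read the wrist's pose just before it.
- ctrl.close_job(): hands the job in, once; it reports no verdict.
Trained networks look in a picture, given as the dict that the camera call returned (one of the last four; its "shot" number tells which), for a name from the list of things; names that differ only in an ending like _2 or _b are one class to them, and where a whole thing is asked for, a point or a joint stands for the part that bears it (a point fixed in the world has none). Each returns a list of dicts, best first, with "p" (0 to 1); they miss things now and then, are a little off and sometimes report something else, mostly with a low value. They report only what shows in the picture. A call takes as long as a camera call. They do not tell look-alikes from the thing itself.
- recognise(picture, name): "xy" ([column, row] as shares, 0 to 1, of the picture: columns of its width, rows of its height, amid what is visible of it).
The state is a dict: "t": time; "qpos": joint angles; "qvel": joint speeds; "joint_torque": joint torques, N m; "ee_pos": TCP position; "orientation": TCP orientation; "ft_force": force on the tool from outside, world axes, zero at the start; "moment": the same for the moment, N m; "width": finger opening in mm.
Only numpy, scipy, OpenCV 4.12 (cv2) and the standard library are available. Lean on these libraries where they do the work, as an engineer would, in place of code of your own. Each camera call takes 0.05 s, during which the arm holds its last target.

## Working session

There is one attempt and no reset: what is moved stays moved. The work goes in short steps, Python scripts to look and compute and a shell command to move; the robot and the scene stay as the last step left them, time stands still between calls to the robot, and variables do not carry over. Pictures are saved under pics/ and viewed, and the job is handed in when it is done.

```bash
ls; mkdir -p pics; cat > h.py <<'E'
import numpy as np, cv2
from workcell import ctrl, viewer, recognise
from scipy.spatial.transform import Rotation as R
def shot(name,fn=None):
    o=ctrl.get_obs(); d=viewer.get_image(name)
    if fn: cv2.imwrite('pics/'+fn+'.png',d['image'][:,:,::-1])
    return o,d
def cam2world(d,o):
    if 'extrinsics' in d: return np.linalg.inv(np.array(d['extrinsics']))
    T=np.eye(4);T[:3,:3]=R.from_rotvec(o['orientation']).as_matrix();T[:3,3]=o['ee_pos']
    return T@np.array(d['T_tool_cam'])
def rays(d):
    f=192/np.tan(np.radians(d['vfov'])/2)
    v,u=np.mgrid[0:384,0:512].astype(float)
    return (u-d['cx'])/f,(v-d['cy'])/f
def cloud(d,o):
    x,y=rays(d);z=d['range_z']
    P=np.stack([x*z,-y*z,-z,np.ones_like(z)],-1)
    return (P@cam2world(d,o).T)[...,:3]
E
python3 - <<'E'
from h import *
for n in ['top','side','wrist']:
    o,d=shot(n,n+'0')
    print(n,{k:(v if k not in('image','range_z') else None) for k,v in d.items()})
    np.savez('/tmp/%s0.npz'%n,c=cloud(d,o),im=d['image'],z=d['range_z'])
    for k in ['scale','seat','bowl','garlic','sieve','pestle','spoon_a','jar','salt_pot','tare','key_foot']:
        try:
            r=recognise(d,k)
            c=cloud(d,o)
            for q in r[:6]:
                u,v=int(q['xy'][0]*512),int(q['xy'][1]*384)
                print(' ',k,round(q['p'],2),u,v,c[min(v,383),min(u,511)].round())
        except Exception as e: print(k,e)
print(ctrl.get_obs())
E
```

```text
pics
top {'image': None, 'range_z': None, 'vfov': 47.77329575903589, 'cx': 256.1133831301567, 'cy': 184.48201495898095, 'extrinsics': array([[-7.28391298e-03, -9.99776295e-01, -1.98571078e-02,
         4.25875606e+00],
       [ 9.91075690e-01, -9.86082160e-03,  1.32935100e-01,
        -4.93691693e+02],
       [-1.33101169e-01, -1.87116091e-02,  9.90925807e-01,
        -1.08828473e+03],
       [ 0.00000000e+00,  0.00000000e+00,  0.00000000e+00,
         1.00000000e+00]]), 'shot': 1}
  scale 0.88 239 163 [549.  44.  44.]
  scale 0.5 136 201 [452. 307.  46.]
  seat 0.76 244 143 [602.  31.  40.]
  garlic 0.68 209 237 [360. 120.  44.]
  garlic 0.56 136 237 [361. 304.  49.]
  garlic 0.5 136 200 [455. 309.  42.]
  garlic 0.5 122 280 [255. 337.  46.]
  sieve 0.7 130 114 [695. 344.   3.]
  pestle 0.83 369 133 [ 628. -298.   26.]
  spoon_a 0.82 180 247 [335. 199.  15.]
  spoon_a 0.61 340 251 [ 322. -216.    4.]
  jar 0.59 340 94 [ 710. -212.   99.]
  salt_pot 0.74 377 96 [ 717. -314.   61.]
  key_foot 0.76 240 161 [554.  41.  42.]
side {'image': None, 'range_z': None, 'vfov': 49.10130903917201
[... 1661 characters left out ...]
ot': 3}
  garlic 0.78 99 268 [251. 361.  25.]
{'t': 1.8, 'qpos': array([ 1.23997551e+00,  4.23062769e-01,  1.62991020e+00,  1.92286681e-05,
        1.08861650e+00, -1.89886078e-02]), 'qvel': array([-0.00011625,  0.00107745,  0.00040593,  0.00031888, -0.00089508,
        0.00077515]), 'joint_torque': array([-1.33843414e-04, -5.44560456e+01, -2.74040186e+01,  6.43913238e-02,
        1.68705027e-02, -6.13651696e-05]), 'ee_pos': array([191.71053887, 594.84556415, 404.69430908]), 'orientation': array([-4.87854030e-01, -3.10346595e+00, -9.57281674e-06]), 'ft_force': array([-0.16226229,  0.0458302 ,  0.26466531]), 'moment': array([ 0.01946933, -0.01242975,  0.02957798]), 'width': 87.68646798865227}
```

View pictures.

View pics/top0.png

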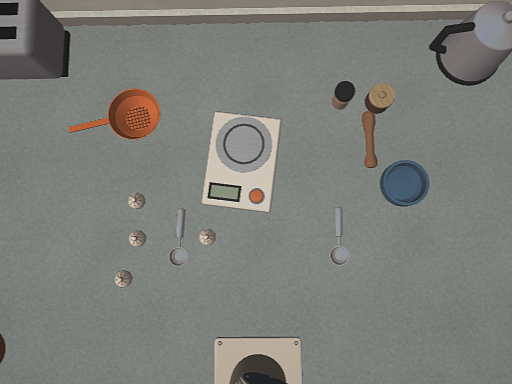

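View pics/side0.png

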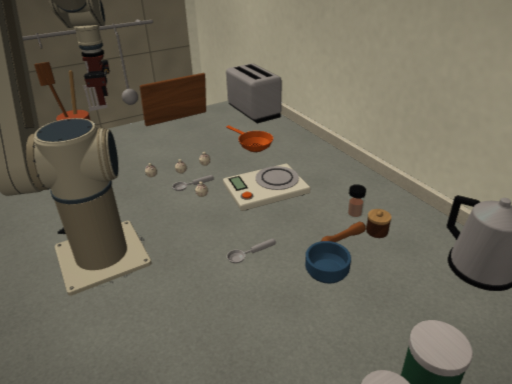

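View pics/wrist0.png

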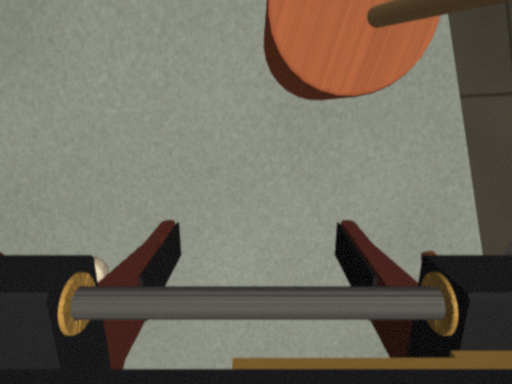

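Top: garlic look-alikes at (136,200), (136,237), (122,280) and (209,237), at about 550, 472, 423 and 379 mm from the base. The farthest is (136,200). The blue bowl is at (404,183), the scale at (241,162) with its key at (256,196), and the seat at (244,143). The sieve, jar, salt pot, pestle and spoons are also in view.

```bash
python3 - <<'E'
import numpy as np, cv2
from scipy.optimize import least_squares
d=np.load('/tmp/top0.npz'); c=d['c'];im=d['im'];
def circ(P):
    f=lambda p:np.hypot(P[:,0]-p[0],P[:,1]-p[1])-p[2]
    r=least_squares(f,[*P.mean(0)[:2],50],loss='soft_l1');return r.x.round(1),np.abs(r.fun).mean()
hsv=cv2.cvtColor(im,cv2.COLOR_RGB2HSV)
for nm in ['top','side']:
    d=np.load(f'/tmp/{nm}0.npz'); c=d['c'];im=d['im'];hsv=cv2.cvtColor(im,cv2.COLOR_RGB2HSV)
    print(nm)
    near=(np.hypot(c[...,0]-520,c[...,1]+385)<100)&(c[...,2]>48)
    P=c[near]; print('bowl rim',len(P),circ(P),np.median(P[:,2]))
    w=(np.hypot(c[...,0]-540,c[...,1]-40)<190)&(c[...,2]>22)&(c[...,2]<60)
    P=c[w]; z=P[:,2]; print('scale z hist',np.histogram(z,bins=range(20,62,2)))
    panel=w&(c[...,2]<37)
    m=w.astype(np.uint8); n,l,s,_=cv2.connectedComponentsWithStats(m)
    k=1+np.argmax(s[1:,4]); Q=c[l==k]
    print('scale rect',cv2.minAreaRect(Q[:,:2].astype(np.float32)),len(Q))
    pl=(l==k)&(hsv[...,1]<60)&(c[...,2]>38.5)
    print('platter',circ(c[pl]))
    key=w&(hsv[...,1]>130)&((hsv[...,0]<15))
    print('key',key.sum(),c[key].mean(0).round(1),np.median(c[key][:,2]))
    for g in [(455,309),(361,304),(255,337),(360,120)]:
        mm=(np.hypot(c[...,0]-g[0],c[...,1]-g[1])<32)&(c[...,2]>8)
        G=c[mm]; print('garlic',len(G),G[:,:2].mean(0).round(),((G.max(0)+G.min(0))/2).round(),G[:,2].max().round(), np.hypot(*G[:,:2].mean(0)).round())
    cnt=c[(np.abs(c[...,0]-450)<60)&(np.abs(c[...,1]+100)<60)];print('counter z',np.median(cnt[:,2]))
im=np.load('/tmp/top0.npz')['im']
cv2.imwrite('pics/crop1.png',cv2.resize(im[180:300,90:250],None,fx=5,fy=5,interpolation=cv2.INTER_CUBIC)[:,:,::-1])
E
```

```text
top
bowl rim 502 (array([ 492.2, -377.4,   53.8]), np.float64(2.1783109316180664)) 55.41543493978577
scale z hist (array([   0,   12,   33,  133,  444, 1117, 1246,  687,  240,  306,  716,
        836,  455,  180,   41,   11,    1,    0,    0,    0]), array([20, 22, 24, 26, 28, 30, 32, 34, 36, 38, 40, 42, 44, 46, 48, 50, 52,
       54, 56, 58, 60]))
scale rect ((558.5975952148438, 36.998634338378906), (180.33694458007812, 250.74822998046875), 82.30166625976562) 6409
platter (array([598.6,  31. ,  52. ]), np.float64(14.553481267502013))
key 110 [4.641e+02 1.000e-01 4.100e+01] 40.846190901460545
garlic 212 [455. 309.] [456. 312.  36.] 58.0 550.0
garlic 218 [358. 304.] [359. 308.  34.] 55.0 470.0
garlic 232 [258. 337.] [256. 341.  36.] 57.0 424.0
garlic 212 [361. 125.] [361. 126.  36.] 54.0 382.0
counter z 0.32483464148447183
side
bowl rim 462 (array([ 490.8, -380.4,   53.9]), np.float64(2.1889410550898876)) 55.23760686679458
scale z hist (array([  0,  39,  54,  62, 109, 349, 534, 261,  47,  65, 230, 337, 148,
        59,  12,   2,   0,   0,   0,   0]), array([20, 22, 24, 26, 28, 30, 32, 34, 36, 38, 40, 42, 44, 46, 48, 50, 52,
       54, 56, 58, 60]))
scale rect ((557.786865234375, 35.78984069824219), (187.67926025390625, 252.81260681152344), 81.83088684082031) 2288
platter (array([597. ,  27.6,  52.3]), np.float64(14.15825837436071))
key 54 [462.8  -5.2  39.5] 40.198721780533674
garlic 108 [452. 303.] [454. 308.  31.] 53.0 544.0
garlic 114 [355. 298.] [358. 301.  32.] 55.0 464.0
garlic 120 [254. 331.] [257. 336.  31.] 54.0 418.0
garlic 134 [357. 118.] [360. 119.  31.] 54.0 376.0
counter z 0.8013643935395294
```

View pics/crop1.png

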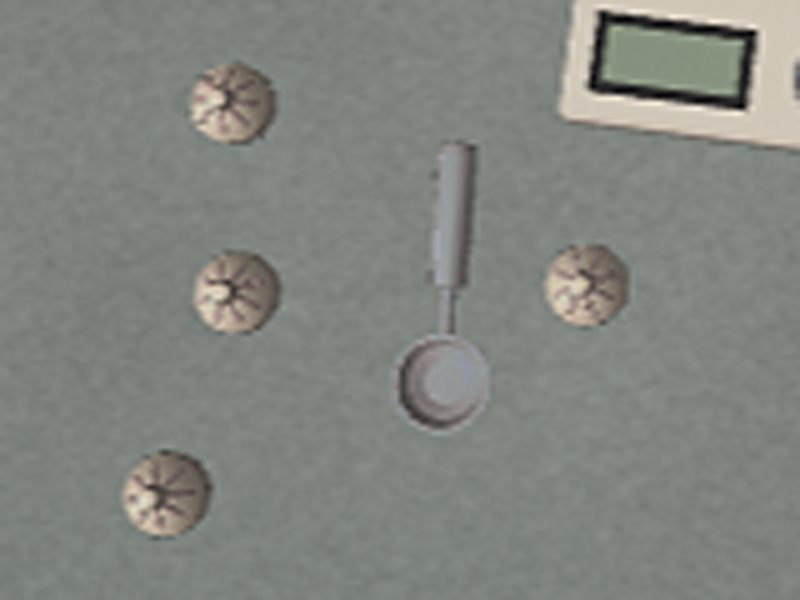

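The crop shows the chosen bulb at (232,103), which is top pixel (136,200) at world ~(455,309). Of the four it is clearly the farthest from the base. Next I'll turn the tool so its jaws lie along world x (tx=+y, ty=+x, tz=-z), then go over the scale.

```bash
python3 -m handwheel '[{"rz":10.3},{"rz":10.3},{"rz":10.3},{"rz":10.3},{"rz":10.3},{"rz":10.3},{"rz":10.4}]'
```

```text
$[0]: bad value
```

```bash
python3 -m handwheel '[{"gripper":0,"tx":0,"ty":0,"tz":0,"rx":0,"ry":0,"rz":10.3},{"gripper":0,"tx":0,"ty":0,"tz":0,"rx":0,"ry":0,"rz":10.3},{"gripper":0,"tx":0,"ty":0,"tz":0,"rx":0,"ry":0,"rz":10.3},{"gripper":0,"tx":0,"ty":0,"tz":0,"rx":0,"ry":0,"rz":10.3},{"gripper":0,"tx":0,"ty":0,"tz":0,"rx":0,"ry":0,"rz":10.3},{"gripper":0,"tx":0,"ty":0,"tz":0,"rx":0,"ry":0,"rz":10.3},{"gripper":0,"tx":0,"ty":0,"tz":0,"rx":0,"ry":0,"rz":10.4}]'
```

```text
t: 2.68
ee_pos: [191.7, 594.8, 404.7]
orientation: [2.229, 2.214, -0.0]
ft_force: [0.4, -1.1, 0.2]
width: 87.4
```

```bash
python3 -m handwheel '[{"gripper":0,"tx":0,"ty":0,"tz":0,"rx":0,"ry":0,"rz":-0.4},{"gripper":0,"tx":-0.0496,"ty":0.0323,"tz":0,"rx":0,"ry":0,"rz":0},{"gripper":0,"tx":-0.0496,"ty":0.0323,"tz":0,"rx":0,"ry":0,"rz":0},{"gripper":0,"tx":-0.0496,"ty":0.0323,"tz":0,"rx":0,"ry":0,"rz":0},{"gripper":0,"tx":-0.0496,"ty":0.0323,"tz":0,"rx":0,"ry":0,"rz":0},{"gripper":0,"tx":-0.0496,"ty":0.0323,"tz":0,"rx":0,"ry":0,"rz":0},{"gripper":0,"tx":-0.0496,"ty":0.0323,"tz":0,"rx":0,"ry":0,"rz":0},{"gripper":0,"tx":-0.0496,"ty":0.0323,"tz":0,"rx":0,"ry":0,"rz":0}]'
python3 -m handwheel '[{"gripper":0,"tx":-0.0496,"ty":0.0323,"tz":0,"rx":0,"ry":0,"rz":0},{"gripper":0,"tx":-0.0496,"ty":0.0323,"tz":0,"rx":0,"ry":0,"rz":0},{"gripper":0,"tx":-0.0496,"ty":0.0323,"tz":0,"rx":0,"ry":0,"rz":0},{"gripper":0,"tx":-0.0496,"ty":0.0323,"tz":0,"rx":0,"ry":0,"rz":0},{"gripper":0,"tx":-0.0496,"ty":0.0323,"tz":0,"rx":0,"ry":0,"rz":0},{"gripper":0,"tx":0,"ty":0,"tz":0,"rx":0,"ry":0,"rz":0}]'
cat > w.py <<'E'
from h import *
import sys
o,d=shot('wrist',sys.argv[1]); c=cloud(d,o)
np.savez('/tmp/%s.npz'%sys.argv[1],c=c,im=d['image'],z=d['range_z'],T=cam2world(d,o),k=[d['vfov'],d['cx'],d['cy']])
print(o['t'],o['ee_pos'].round(1),o['orientation'].round(4),o['ft_force'].round(2),round(o['width'],1))
for k in sys.argv[2:]:
    for q in recognise(d,k)[:4]:
        u,v=int(q['xy'][0]*512),int(q['xy'][1]*384); print(k,round(q['p'],2),u,v,c[v,u].round(1))
E
python3 w.py ws1
```

```text
t: 3.68
ee_pos: [420.6, 247.3, 405.0]
orientation: [2.209, 2.233, 0.001]
ft_force: [1.1, -0.5, -0.1]
width: 88.2
t: 4.42
ee_pos: [584.4, -1.2, 404.7]
orientation: [2.214, 2.227, 0.001]
ft_force: [-0.6, 0.4, 0.4]
width: 87.7
4.425 [584.4  -1.2 404.7] [2.2141e+00 2.2270e+00 9.0000e-04] [-0.62  0.39  0.43] 87.7
```

View pics/ws1.png

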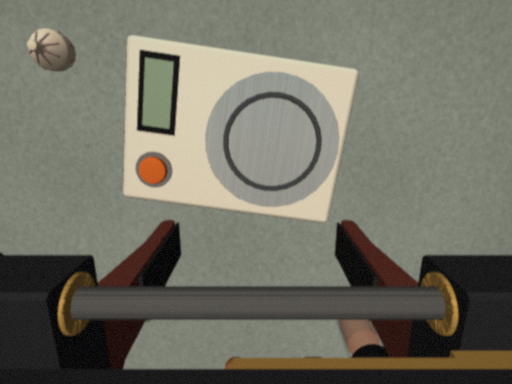

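The wrist view shows the whole scale: platter ring centred at about (272,140), orange key at (152,170), and a bulb at (50,48). I'll fit these.

```bash
cat > fit.py <<'E'
import numpy as np, cv2
def load(n):
    d=np.load(f'/tmp/{n}.npz'); return d
def onplane(d,uv,z):
    vf,cx,cy=d['k']; f=192/np.tan(np.radians(vf)/2); T=d['T']
    uv=np.atleast_2d(uv).astype(float)
    r=np.stack([(uv[:,0]-cx)/f,-(uv[:,1]-cy)/f,-np.ones(len(uv))],-1)@T[:3,:3].T
    t=(z-T[2,3])/r[:,2]; return T[:3,3]+r*t[:,None]
def circle(P):
    A=np.c_[2*P[:,:2],np.ones(len(P))];b=(P[:,:2]**2).sum(1)
    s=np.linalg.lstsq(A,b,rcond=None)[0];r=np.sqrt(s[2]+s[0]**2+s[1]**2)
    return s[:2].round(1),r.round(1),np.abs(np.hypot(*(P[:,:2]-s[:2]).T)-r).mean().round(2)
def big(m):
    cs,_=cv2.findContours(m.astype(np.uint8),cv2.RETR_EXTERNAL,cv2.CHAIN_APPROX_NONE)
    return max(cs,key=cv2.contourArea)[:,0,:]
E
python3 - <<'E'
from fit import *
d=load('ws1');im=d['im'];c=d['c'];h=cv2.cvtColor(im,cv2.COLOR_RGB2HSV)
Y=np.zeros((384,512),bool);Y[:225]=1
k=big(Y&(h[...,1]>150)&(h[...,0]<20)&(h[...,2]>120)); 
for z in(40,44): print('key',z,circle(onplane(d,k,z)))
m=np.zeros((384,512),np.uint8);cv2.fillPoly(m,[k],1);print('key depth z',np.median(c[m>0][:,2]),c[m>0].mean(0))
near=(np.hypot(c[...,0]-560,c[...,1]-35)<170)&Y
sc=big(near&(c[...,2]>18)); P=onplane(d,sc,32); r=cv2.minAreaRect(P[:,:2].astype(np.float32)); print('rect32',r)
sc=big(near&(h[...,1]>20)&(h[...,2]>150)); P=onplane(d,sc,32);print('rect color',cv2.minAreaRect(P[:,:2].astype(np.float32)))
# ring: dark pixels near platter
g=im.mean(2)
ring=near&(g<75)&(np.hypot(c[...,0]-600,c[...,1]-31)<70)
P=onplane(d,big(ring),46);print('ring outer',circle(P))
pl=near&(np.abs(im[...,0].astype(int)-im[...,2])<12)&(g>90)&(np.hypot(c[...,0]-600,c[...,1]-31)<90)&(c[...,2]>36)
ps=big(pl);print('platter',circle(onplane(d,ps,42)))
print('z platter',np.median(c[pl][:,2]), 'panel', np.median(c[near&(h[...,2]>150)&(h[...,1]>20)][:,2]),'counter',np.median(c[40:60,200:300,2]),np.median(c[200:220,200:300,2]))
E
```

```text
key 40 (array([465.2,   0.7]), np.float64(14.8), np.float64(0.37))
key 44 (array([466.6,   1.5]), np.float64(14.6), np.float64(0.36))
key depth z 39.590030145629015 [465.46833463   0.8771141   40.62931259]
rect32 ((558.7862548828125, 37.8548583984375), (177.03358459472656, 245.51138305664062), 82.34190368652344)
rect color ((558.2742919921875, 39.13172912597656), (175.88414001464844, 245.23292541503906), 82.3771743774414)
ring outer (array([599.9,  32.3]), np.float64(51.8), np.float64(0.27))
platter (array([599.8,  32.8]), np.float64(71.5), np.float64(0.34))
z platter 41.586954524085826 panel 31.473329210203758 counter 0.1947482869951216 31.001640072915194
```

```bash
python3 -m handwheel '[{"gripper":0,"tx":-0.057,"ty":-0.0165,"tz":0.012,"rx":0,"ry":0,"rz":0},{"gripper":0,"tx":-0.057,"ty":-0.0165,"tz":0.012,"rx":0,"ry":0,"rz":0},{"gripper":0,"tx":-0.057,"ty":-0.0165,"tz":0.012,"rx":0,"ry":0,"rz":0},{"gripper":0,"tx":-0.057,"ty":-0.0165,"tz":0.012,"rx":0,"ry":0,"rz":0},{"gripper":0,"tx":-0.057,"ty":-0.0165,"tz":0.012,"rx":0,"ry":0,"rz":0},{"gripper":0,"tx":-0.057,"ty":-0.0165,"tz":0.012,"rx":0,"ry":0,"rz":0},{"gripper":0,"tx":-0.057,"ty":-0.0165,"tz":0.012,"rx":0,"ry":0,"rz":0.3},{"gripper":0,"tx":0,"ty":0,"tz":0,"rx":0,"ry":0,"rz":0}]'
python3 w.py wb1
python3 - <<'E'
from fit import *
d=load('wb1');im=d['im'];c=d['c'];h=cv2.cvtColor(im,cv2.COLOR_RGB2HSV)
m=(h[...,0]>95)&(h[...,0]<125)&(h[...,1]>90)&(h[...,2]>40); k=big(m)
print(len(k),k.min(0),k.max(0)); P=onplane(d,k,56); print('outline@56',circle(P))
near=(np.hypot(c[...,0]-491,c[...,1]+379)<75)
P=c[near&(c[...,2]>46)];print('rim cloud',circle(P),np.median(P[:,2]),len(P))
E
```

```text
t: 5.48
ee_pos: [468.5, -399.4, 319.8]
orientation: [-2.221, -2.221, 0.0]
ft_force: [0.4, 0.9, -0.2]
width: 88.2
5.475 [ 468.5 -399.4  319.8] [-2.2208e+00 -2.2206e+00  4.0000e-04] [ 0.39  0.93 -0.15] 88.2
395 [218  99] [359 236]
outline@56 (array([ 492.5, -377.5]), np.float64(55.8), np.float64(0.21))
rim cloud (array([ 472.8, -381.8]), np.float64(42.2), np.float64(12.91)) 234.6167012305776 52339
```

View pics/wb1.png

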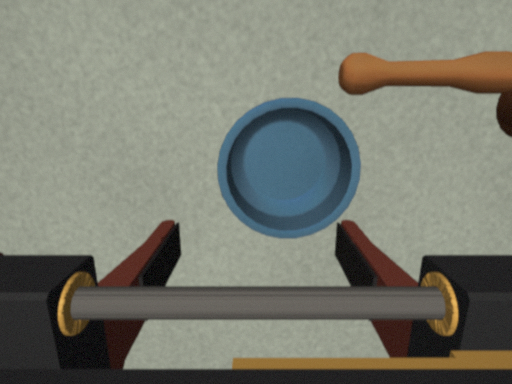

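The bowl is at about (289,167) with its rim centre at (492,-377), and the pestle end is at (345,73), well clear. I'll pinch the wall on the robot's side at x≈438.5.

```bash
python3 -m handwheel '[{"gripper":0,"tx":0.011,"ty":-0.015,"tz":0.02,"rx":0,"ry":0,"rz":0},{"gripper":0,"tx":0.011,"ty":-0.015,"tz":0.02,"rx":0,"ry":0,"rz":0},{"gripper":0,"tx":0,"ty":0,"tz":0.03,"rx":0,"ry":0,"rz":0},{"gripper":0,"tx":0,"ty":0,"tz":0.023,"rx":0,"ry":0,"rz":0},{"gripper":0,"tx":0,"ty":0,"tz":0.015,"rx":0,"ry":0,"rz":0},{"gripper":0,"tx":0,"ty":0,"tz":0.005,"rx":0,"ry":0,"rz":0},{"gripper":0,"tx":0,"ty":0,"tz":0,"rx":0,"ry":0,"rz":0}]'
python3 w.py wb2
python3 - <<'E'
from fit import *
d=load('wb2');im=d['im'];h=cv2.cvtColor(im,cv2.COLOR_RGB2HSV)
m=(h[...,0]>95)&(h[...,0]<125)&(h[...,1]>90)&(h[...,2]>40); k=big(m)
k=k[(k[:,1]<200)]; print(len(k)); print('outline@56',circle(onplane(d,k,56)))
E
```

```text
t: 6.4
ee_pos: [440.0, -375.4, 208.0]
orientation: [2.219, 2.223, 0.0]
ft_force: [-0.9, 0.4, 0.6]
width: 88.1
6.4 [ 440.  -375.4  208. ] [2.2195e+00 2.2231e+00 1.0000e-04] [-0.87  0.36  0.62] 88.1
234
outline@56 (array([ 486.7, -376.6]), np.float64(58.4), np.float64(0.81))
```

View pics/wb2.png

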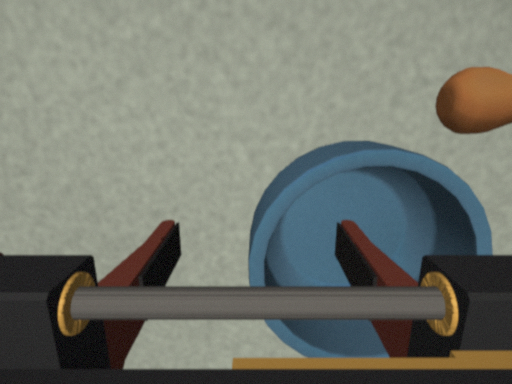

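The bowl's near wall (about (258,245)) lies midway between the fingers (180 and 336). Closing.

```bash
python3 -m handwheel '[{"gripper":1,"tx":0,"ty":0,"tz":0,"rx":0,"ry":0,"rz":0},{"gripper":1,"tx":0,"ty":0,"tz":0,"rx":0,"ry":0,"rz":0},{"gripper":1,"tx":0,"ty":0,"tz":0,"rx":0,"ry":0,"rz":0},{"gripper":1,"tx":0,"ty":0,"tz":0,"rx":0,"ry":0,"rz":0},{"gripper":1,"tx":0,"ty":0,"tz":0,"rx":0,"ry":0,"rz":0},{"gripper":1,"tx":0,"ty":0,"tz":0,"rx":0,"ry":0,"rz":0},{"gripper":1,"tx":0,"ty":0,"tz":0,"rx":0,"ry":0,"rz":0},{"gripper":1,"tx":0,"ty":0,"tz":0,"rx":0,"ry":0,"rz":0}]'
```

```text
t: 7.45
ee_pos: [439.6, -375.8, 207.7]
orientation: [2.221, 2.222, 0.0]
ft_force: [1.2, -0.4, -0.9]
width: 11.1
```

```bash
python3 -m handwheel '[{"gripper":1,"tx":0,"ty":0,"tz":0,"rx":0,"ry":0,"rz":0},{"gripper":1,"tx":0,"ty":0,"tz":0,"rx":0,"ry":0,"rz":0},{"gripper":1,"tx":0,"ty":0,"tz":-0.01,"rx":0,"ry":0,"rz":0},{"gripper":1,"tx":0,"ty":0,"tz":-0.02,"rx":0,"ry":0,"rz":0},{"gripper":1,"tx":0,"ty":0,"tz":-0.03,"rx":0,"ry":0,"rz":0},{"gripper":1,"tx":0,"ty":0,"tz":-0.03,"rx":0,"ry":0,"rz":0},{"gripper":1,"tx":0,"ty":0,"tz":-0.01,"rx":0,"ry":0,"rz":0},{"gripper":1,"tx":0,"ty":0,"tz":0,"rx":0,"ry":0,"rz":0}]'
python3 w.py wb3
```

```text
t: 8.45
ee_pos: [439.6, -375.8, 308.6]
orientation: [2.22, 2.221, 0.0]
ft_force: [-0.1, 0.4, -3.7]
width: 9.8
8.45 [ 439.6 -375.8  308.6] [2.2195e+00 2.2209e+00 1.0000e-04] [-0.07  0.45 -3.69] 9.8
```

View pics/wb3.png

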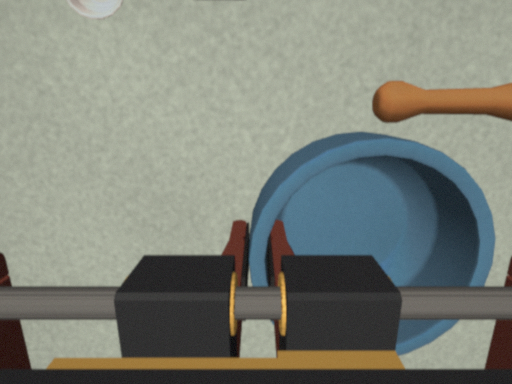

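```bash
cat > bowl.py <<'E'
from fit import *
import sys
from scipy.optimize import least_squares
d=load(sys.argv[1]);im=d['im'];c=d['c'];h=cv2.cvtColor(im,cv2.COLOR_RGB2HSV);zt=float(sys.argv[2])
m=(h[...,0]>95)&(h[...,0]<125)&(h[...,1]>70)&(h[...,2]>40)
m=m&(np.abs(c[...,2]-zt)<9)&(c[...,0]<800)
P=c[m]
r=least_squares(lambda p:np.hypot(P[:,0]-p[0],P[:,1]-p[1])-54,[P[:,0].mean(),P[:,1].mean()],loss='soft_l1',f_scale=2)
e=np.hypot(P[:,0]-r.x[0],P[:,1]-r.x[1]);q=(e>48)&(e<60);Q=P[q]
pl=np.linalg.lstsq(np.c_[Q[:,:2]-r.x,np.ones(len(Q))],Q[:,2],rcond=None)[0]
print('rim centre',r.x.round(1),'n',q.sum(),'tilt deg x,y',np.degrees(np.arctan(pl[:2])).round(2),'z',pl[2].round(1))
k=big(m); 
print('outer (rays)',circle(onplane(d,k[k[:,1]<210],pl[2])))
E
python3 bowl.py wb3 157
```

```text
rim centre [ 491.  -374.3] n 9814 tilt deg x,y [-0.55  0.56] z 155.0
outer (rays) (array([ 491.3, -366.1]), np.float64(47.5), np.float64(4.26))
```

```bash
python3 -m handwheel '[{"gripper":1,"tx":0.03,"ty":0.008,"tz":0,"rx":0,"ry":0,"rz":0},{"gripper":1,"tx":0.055,"ty":0.014,"tz":0,"rx":0,"ry":0,"rz":0},{"gripper":1,"tx":0.06,"ty":0.016,"tz":0,"rx":0,"ry":0,"rz":0},{"gripper":1,"tx":0.06,"ty":0.016,"tz":0,"rx":0,"ry":0,"rz":0},{"gripper":1,"tx":0.06,"ty":0.016,"tz":0,"rx":0,"ry":0,"rz":0},{"gripper":1,"tx":0.06,"ty":0.016,"tz":0,"rx":0,"ry":0,"rz":0},{"gripper":1,"tx":0.054,"ty":0.014,"tz":0,"rx":0,"ry":0,"rz":0},{"gripper":1,"tx":0.03,"ty":0.007,"tz":0,"rx":0,"ry":0,"rz":0}]'
python3 -m handwheel '[{"gripper":1,"tx":0,"ty":0,"tz":0.02,"rx":0,"ry":0,"rz":0},{"gripper":1,"tx":0,"ty":0,"tz":0.015,"rx":0,"ry":0,"rz":0},{"gripper":1,"tx":0,"ty":0,"tz":0,"rx":0,"ry":0,"rz":0}]'
python3 w.py ws2; python3 bowl.py ws2 121
python3 - <<'E'
from h import *
o,d=shot('side','side2');im=d['image']
cv2.imwrite('pics/side2c.png',cv2.resize(im[90:240,170:370],None,fx=4,fy=4,interpolation=cv2.INTER_CUBIC)[:,:,::-1])
E
```

```text
t: 9.5
ee_pos: [546.3, 35.9, 306.3]
orientation: [-2.217, -2.223, 0.002]
ft_force: [-0.1, -0.2, -2.3]
width: 9.7
t: 9.88
ee_pos: [545.4, 32.9, 270.7]
orientation: [-2.219, -2.219, 0.005]
ft_force: [-0.1, -0.8, -2.0]
width: 10.3
9.875 [545.4  32.9 270.7] [-2.2193 -2.2194  0.0051] [-0.1  -0.81 -2.01] 10.3
rim centre [596.3  34.4] n 9145 tilt deg x,y [-0.67  0.41] z 117.2
outer (rays) (array([596.2,  41.8]), np.float64(48.2), np.float64(4.05))
```

View pics/ws2.png

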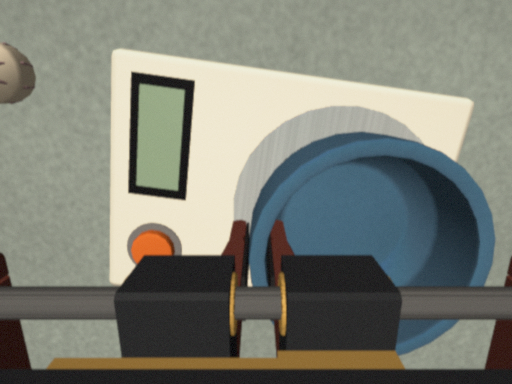

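View pics/side2c.png

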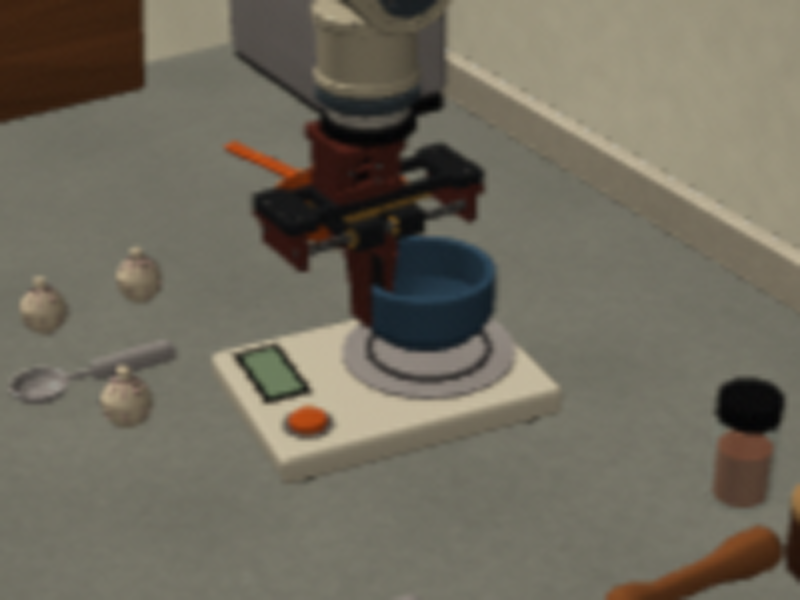

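The bowl hangs level over the platter ring. The ring shows evenly around the foot in the side view, and the geometry puts the foot centre within about 2 mm of the seat. Lowering gently.

```bash
python3 -m handwheel '[{"gripper":1,"tx":0,"ty":0.0005,"tz":0.008,"rx":0,"ry":0,"rz":0},{"gripper":1,"tx":0,"ty":0,"tz":0.006,"rx":0,"ry":0,"rz":0},{"gripper":1,"tx":0,"ty":0,"tz":0.002,"rx":0,"ry":0,"rz":0},{"gripper":1,"tx":0,"ty":0,"tz":0,"rx":0,"ry":0,"rz":0}]'
python3 -m handwheel '[{"gripper":1,"tx":0,"ty":0,"tz":0.002,"rx":0,"ry":0,"rz":0},{"gripper":1,"tx":0,"ty":0,"tz":0,"rx":0,"ry":0,"rz":0}]'
python3 w.py ws3; python3 bowl.py ws3 103
```

```text
t: 10.48
ee_pos: [546.8, 33.3, 256.5]
orientation: [-2.221, -2.222, 0.0]
ft_force: [0.8, -0.2, -3.2]
width: 9.4
t: 10.72
ee_pos: [546.8, 33.3, 254.7]
orientation: [-2.221, -2.222, 0.0]
ft_force: [-1.4, -0.3, -3.3]
width: 9.8
10.725 [546.8  33.3 254.7] [-2.2207 -2.2222  0.    ] [-1.4  -0.28 -3.34] 9.8
rim centre [598.1  35. ] n 9746 tilt deg x,y [-0.6   0.65] z 101.0
outer (rays) (array([598.1,  43.4]), np.float64(47.3), np.float64(4.24))
```

View pics/ws3.png

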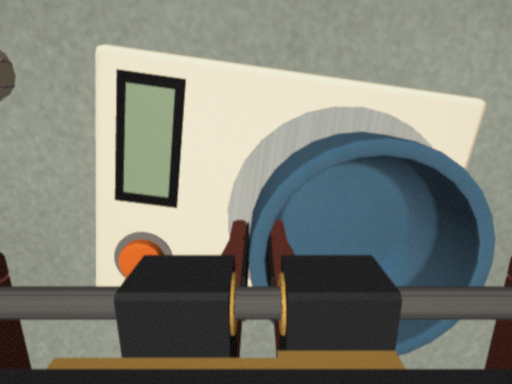

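```bash
python3 -m handwheel '[{"gripper":1,"tx":0,"ty":0,"tz":0.0015,"rx":0,"ry":0,"rz":0},{"gripper":1,"tx":0,"ty":0,"tz":0.0015,"rx":0,"ry":0,"rz":0},{"gripper":1,"tx":0,"ty":0,"tz":0,"rx":0,"ry":0,"rz":0}]'
python3 -m handwheel '[{"gripper":1,"tx":0,"ty":0,"tz":0.001,"rx":0,"ry":0,"rz":0},{"gripper":1,"tx":0,"ty":0,"tz":0,"rx":0,"ry":0,"rz":0}]'
python3 -m handwheel '[{"gripper":1,"tx":0,"ty":0,"tz":0.001,"rx":0,"ry":0,"rz":0},{"gripper":1,"tx":0,"ty":0,"tz":0,"rx":0,"ry":0,"rz":0}]'
```

```text
t: 11.15
ee_pos: [546.8, 33.3, 251.5]
orientation: [-2.221, -2.222, 0.0]
ft_force: [-0.9, 0.9, -2.6]
width: 9.6
t: 11.4
ee_pos: [546.8, 33.3, 250.6]
orientation: [-2.221, -2.222, 0.0]
ft_force: [0.4, -0.3, -2.6]
width: 9.8
t: 11.65
ee_pos: [546.9, 33.3, 249.7]
orientation: [2.221, 2.222, 0.0]
ft_force: [-0.2, -0.1, -2.2]
width: 9.3
```

```bash
python3 -m handwheel '[{"gripper":1,"tx":0,"ty":0,"tz":0.0007,"rx":0,"ry":0,"rz":0},{"gripper":1,"tx":0,"ty":0,"tz":0,"rx":0,"ry":0,"rz":0}]'
python3 -m handwheel '[{"gripper":1,"tx":0,"ty":0,"tz":0.0007,"rx":0,"ry":0,"rz":0},{"gripper":1,"tx":0,"ty":0,"tz":0,"rx":0,"ry":0,"rz":0}]'
```

```text
t: 11.9
ee_pos: [546.8, 33.3, 249.0]
orientation: [-2.221, -2.222, 0.0]
ft_force: [-0.8, -0.1, -1.3]
width: 10.1
t: 12.15
ee_pos: [546.8, 33.3, 248.4]
orientation: [-2.221, -2.222, 0.0]
ft_force: [-1.0, 0.7, 1.4]
width: 10.2
```

```bash
python3 -m handwheel '[{"gripper":0.8,"tx":0,"ty":0,"tz":0,"rx":0,"ry":0,"rz":0},{"gripper":0.7,"tx":0,"ty":0,"tz":0,"rx":0,"ry":0,"rz":0},{"gripper":0.6,"tx":0,"ty":0,"tz":0,"rx":0,"ry":0,"rz":0},{"gripper":0.6,"tx":0,"ty":0,"tz":0,"rx":0,"ry":0,"rz":0},{"gripper":0.6,"tx":0,"ty":0,"tz":0,"rx":0,"ry":0,"rz":0}]'
python3 w.py ws4; python3 bowl.py ws4 97
```

```text
t: 12.78
ee_pos: [546.9, 33.3, 248.3]
orientation: [2.221, 2.222, 0.0]
ft_force: [0.1, 0.6, 0.8]
width: 35.1
12.775 [546.9  33.3 248.3] [2.2207e+00 2.2221e+00 1.0000e-04] [0.11 0.55 0.8 ] 35.1
rim centre [598.3  34.9] n 9421 tilt deg x,y [-0.47  0.58] z 95.3
outer (rays) (array([598.1,  43.4]), np.float64(47.4), np.float64(4.28))
```

View pics/ws4.png

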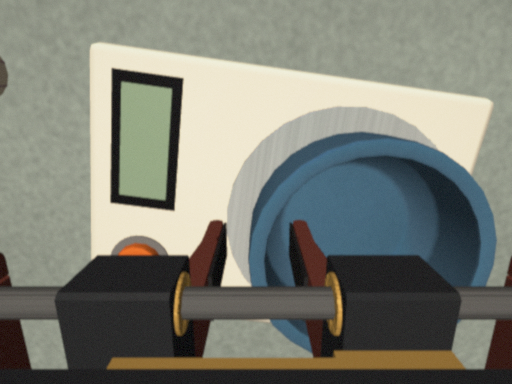

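```bash
python3 -m handwheel '[{"gripper":0.6,"tx":0,"ty":0,"tz":-0.015,"rx":0,"ry":0,"rz":0},{"gripper":0.6,"tx":0,"ty":0,"tz":-0.03,"rx":0,"ry":0,"rz":0},{"gripper":0.6,"tx":0,"ty":0,"tz":-0.04,"rx":0,"ry":0,"rz":0},{"gripper":0.7,"tx":-0.02,"ty":-0.015,"tz":-0.03,"rx":0,"ry":0,"rz":0},{"gripper":0.9,"tx":-0.02,"ty":-0.015,"tz":0,"rx":0,"ry":0,"rz":0},{"gripper":1,"tx":0,"ty":0,"tz":0,"rx":0,"ry":0,"rz":0}]'
python3 w.py ws5
python3 - <<'E'
from fit import *
d=load('ws5');im=d['im'];c=d['c'];h=cv2.cvtColor(im,cv2.COLOR_RGB2HSV)
m=(h[...,0]>95)&(h[...,0]<125)&(h[...,1]>90)&(h[...,2]>40); k=big(m)
print('bowl@97',circle(onplane(d,k,97)))
P=c[m&(c[...,2]>88)&(c[...,2]<108)];print('rim cloud',circle(P),np.median(P[:,2]))
A=np.linalg.lstsq(np.c_[P[:,:2]-P[:,:2].mean(0),np.ones(len(P))],P[:,2],rcond=None)[0];print(np.degrees(A[:2]))
g=im.mean(2);Y=np.zeros((384,512),bool);Y[:240]=1
k=big(Y&(h[...,1]>150)&(h[...,0]<20)&(h[...,2]>120)); 
print('key',circle(onplane(d,k,40)),circle(onplane(d,k,44)))
E
```

```text
t: 13.58
ee_pos: [516.1, -7.5, 364.6]
orientation: [2.222, 2.22, 0.001]
ft_force: [0.3, 0.0, -0.2]
width: 9.8
13.575 [516.1  -7.5 364.6] [2.2218e+00 2.2197e+00 1.3000e-03] [ 0.28  0.03 -0.17] 9.8
bowl@97 (array([598.2,  35.7]), np.float64(56.4), np.float64(0.73))
rim cloud (array([598.6,  35.3]), np.float64(52.9), np.float64(1.85)) 96.28807511378871
[-0.59035538  0.45716636]
key (array([465. ,   0.7]), np.float64(15.0), np.float64(0.26)) (array([465.7,   1.5]), np.float64(14.8), np.float64(0.26))
```

View pics/ws5.png

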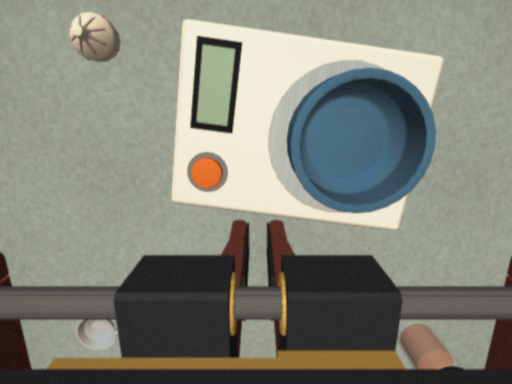

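```bash
python3 - <<'E'
from h import *
from fit import load
d=load('ws1');c=d['c']
m=(np.hypot(c[...,0]-600,c[...,1]-32.5)<46)&(np.abs(c[...,2]-42)<10);P=c[m]
A=np.linalg.lstsq(np.c_[P[:,:2]-[600,32],np.ones(len(P))],P[:,2],rcond=None)[0];print('platter tilt bias',np.degrees(A[:2]),A[2])
for n in ['top','side']:
    o,d=shot(n,n+'3');c=cloud(d,o);im=d['image'];h=cv2.cvtColor(im,cv2.COLOR_RGB2HSV)
    m=(h[...,0]>95)&(h[...,0]<125)&(h[...,1]>90)&(c[...,2]>88)&(np.hypot(c[...,0]-600,c[...,1]-32)<70)
    P=c[m];A=np.linalg.lstsq(np.c_[P[:,:2]-[600,32],np.ones(len(P))],P[:,2],rcond=None)[0]
    print(n,m.sum(),np.degrees(A[:2]),A[2],(P.max(0)+P.min(0))[:2]/2)
cv2.imwrite('pics/side3c.png',cv2.resize(im[130:230,200:330],None,fx=6,fy=6,interpolation=cv2.INTER_CUBIC)[:,:,::-1])
E
```

```text
platter tilt bias [0.05939768 0.06578688] 41.54526958699005
top 22 [ 18.32841537 -10.48290688] 117.40635908835262 [547.83642513  53.79734271]
side 219 [-0.19626801 -0.85495383] 94.17522448532239 [597.54617269  31.3463183 ]
```

View pics/side3c.png

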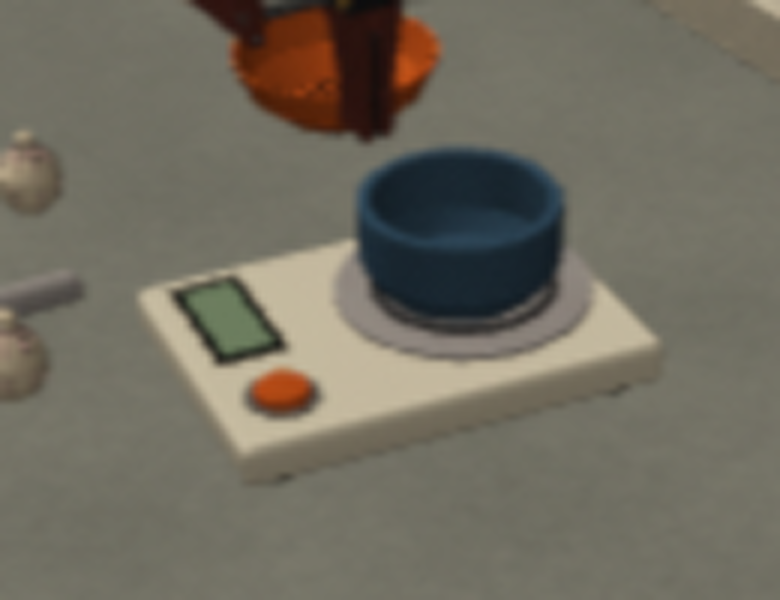

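The side crop shows the bowl standing flat inside the ring, with a dark ring visible around the foot at (465,315) and a level rim. The key at (283,392) is free. Moving over the key with closed fingers.

```bash
python3 -m handwheel '[{"gripper":1,"tx":0.004,"ty":-0.0255,"tz":0.01,"rx":0,"ry":0,"rz":0},{"gripper":1,"tx":0.004,"ty":-0.0255,"tz":0.02,"rx":0,"ry":0,"rz":0},{"gripper":1,"tx":0,"ty":0,"tz":0.03,"rx":0,"ry":0,"rz":0},{"gripper":1,"tx":0,"ty":0,"tz":0.035,"rx":0,"ry":0,"rz":0},{"gripper":1,"tx":0,"ty":0,"tz":0.02,"rx":0,"ry":0,"rz":0},{"gripper":1,"tx":0,"ty":0,"tz":0.007,"rx":0,"ry":0,"rz":0},{"gripper":1,"tx":0,"ty":0,"tz":0,"rx":0,"ry":0,"rz":0}]'
python3 - <<'E'
from h import *
o=ctrl.get_obs();print(o['ee_pos'].round(2),o['ft_force'].round(2),o['width'],ctrl.finger_overhang)
E
```

```text
t: 14.6
ee_pos: [466.2, 1.6, 241.0]
orientation: [-2.22, -2.222, 0.001]
ft_force: [0.7, 0.2, 0.4]
width: 0.3
[466.16   1.57 241.04] [0.66 0.16 0.39] 0.33033668536184546 182.0
```

```bash
python3 -m handwheel '[{"gripper":1,"tx":0,"ty":-0.001,"tz":0.006,"rx":0,"ry":0,"rz":0},{"gripper":1,"tx":0,"ty":0,"tz":0.0035,"rx":0,"ry":0,"rz":0},{"gripper":1,"tx":0,"ty":0,"tz":0,"rx":0,"ry":0,"rz":0}]'
for i in 1; do python3 -m handwheel '[{"gripper":1,"tx":0,"ty":0,"tz":0.001,"rx":0,"ry":0,"rz":0},{"gripper":1,"tx":0,"ty":0,"tz":0,"rx":0,"ry":0,"rz":0}]'; done
python3 -m handwheel '[{"gripper":1,"tx":0,"ty":0,"tz":0.001,"rx":0,"ry":0,"rz":0},{"gripper":1,"tx":0,"ty":0,"tz":0,"rx":0,"ry":0,"rz":0}]'
```

```text
t: 14.98
ee_pos: [464.9, 1.2, 231.8]
orientation: [2.221, 2.222, 0.0]
ft_force: [-0.0, -0.5, -0.4]
width: 0.5
t: 15.22
ee_pos: [464.9, 1.2, 230.9]
orientation: [2.221, 2.222, 0.0]
ft_force: [0.1, 0.8, -0.3]
width: 0.1
t: 15.48
ee_pos: [464.8, 1.2, 229.7]
orientation: [-2.221, -2.222, 0.0]
ft_force: [0.9, 0.1, 0.1]
width: 0.6
```

```bash
python3 -m handwheel '[{"gripper":1,"tx":0,"ty":0,"tz":0.001,"rx":0,"ry":0,"rz":0},{"gripper":1,"tx":0,"ty":0,"tz":0,"rx":0,"ry":0,"rz":0}]'
python3 -m handwheel '[{"gripper":1,"tx":0,"ty":0,"tz":0.001,"rx":0,"ry":0,"rz":0},{"gripper":1,"tx":0,"ty":0,"tz":0,"rx":0,"ry":0,"rz":0}]'
python3 -m handwheel '[{"gripper":1,"tx":0,"ty":0,"tz":0.001,"rx":0,"ry":0,"rz":0},{"gripper":1,"tx":0,"ty":0,"tz":0,"rx":0,"ry":0,"rz":0}]'
```

```text
t: 15.72
ee_pos: [464.8, 1.3, 228.7]
orientation: [-2.221, -2.222, 0.0]
ft_force: [0.1, 0.1, -0.6]
width: 0.4
t: 15.98
ee_pos: [464.8, 1.3, 227.7]
orientation: [-2.221, -2.222, 0.0]
ft_force: [-0.2, 0.3, -0.8]
width: 0.4
t: 16.23
ee_pos: [464.8, 1.3, 226.7]
orientation: [-2.221, -2.222, 0.0]
ft_force: [0.7, -0.1, 0.2]
width: 0.9
```

```bash
python3 -m handwheel '[{"gripper":1,"tx":0,"ty":0,"tz":0.001,"rx":0,"ry":0,"rz":0},{"gripper":1,"tx":0,"ty":0,"tz":0,"rx":0,"ry":0,"rz":0}]'
python3 -m handwheel '[{"gripper":1,"tx":0,"ty":0,"tz":0.001,"rx":0,"ry":0,"rz":0},{"gripper":1,"tx":0,"ty":0,"tz":0,"rx":0,"ry":0,"rz":0}]'
```

```text
t: 16.48
ee_pos: [464.9, 1.3, 225.7]
orientation: [-2.221, -2.222, 0.0]
ft_force: [0.2, -0.1, -0.0]
width: 0.5
t: 16.73
ee_pos: [464.8, 1.3, 224.7]
orientation: [-2.221, -2.222, 0.0]
ft_force: [-0.3, -0.4, 1.2]
width: 0.7
```

```bash
python3 -m handwheel '[{"gripper":1,"tx":0,"ty":0,"tz":0.001,"rx":0,"ry":0,"rz":0},{"gripper":1,"tx":0,"ty":0,"tz":0,"rx":0,"ry":0,"rz":0}]'
python3 -m handwheel '[{"gripper":1,"tx":0,"ty":0,"tz":0.001,"rx":0,"ry":0,"rz":0},{"gripper":1,"tx":0,"ty":0,"tz":0,"rx":0,"ry":0,"rz":0}]'
```

```text
t: 16.98
ee_pos: [464.8, 1.3, 223.7]
orientation: [-2.221, -2.222, 0.0]
ft_force: [-0.0, -0.2, 0.6]
width: 0.4
t: 17.23
ee_pos: [464.9, 1.3, 222.7]
orientation: [-2.221, -2.222, 0.0]
ft_force: [0.3, -0.6, -0.6]
width: 0.3
```

```bash
python3 -m handwheel '[{"gripper":1,"tx":0,"ty":0,"tz":0.001,"rx":0,"ry":0,"rz":0},{"gripper":1,"tx":0,"ty":0,"tz":0,"rx":0,"ry":0,"rz":0}]'
```

```text
t: 17.48
ee_pos: [464.9, 1.3, 221.8]
orientation: [2.221, 2.222, 0.0]
ft_force: [-0.8, 0.4, 2.1]
width: 0.1
```

```bash
python3 -m handwheel '[{"gripper":1,"tx":0,"ty":0,"tz":0.001,"rx":0,"ry":0,"rz":0},{"gripper":1,"tx":0,"ty":0,"tz":0,"rx":0,"ry":0,"rz":0}]'
python3 -m handwheel '[{"gripper":1,"tx":0,"ty":0,"tz":0.001,"rx":0,"ry":0,"rz":0},{"gripper":1,"tx":0,"ty":0,"tz":0,"rx":0,"ry":0,"rz":0}]'
```

```text
t: 17.73
ee_pos: [464.9, 1.3, 220.8]
orientation: [2.221, 2.222, 0.0]
ft_force: [-0.8, -0.1, 3.2]
width: 0.4
t: 17.98
ee_pos: [464.9, 1.3, 219.8]
orientation: [2.221, 2.222, 0.0]
ft_force: [-0.6, 0.4, 4.8]
width: 0.5
```

```bash
python3 -m handwheel '[{"gripper":1,"tx":0,"ty":0,"tz":0.001,"rx":0,"ry":0,"rz":0},{"gripper":1,"tx":0,"ty":0,"tz":0,"rx":0,"ry":0,"rz":0}]'

```

```text
t: 18.23
ee_pos: [464.9, 1.3, 218.8]
orientation: [2.221, 2.222, 0.0]
ft_force: [-0.5, 0.1, 4.6]
width: 0.7
```

```bash
python3 -m handwheel '[{"gripper":1,"tx":0,"ty":0,"tz":0.0007,"rx":0,"ry":0,"rz":0},{"gripper":1,"tx":0,"ty":0,"tz":0,"rx":0,"ry":0,"rz":0}]'
python3 -m handwheel '[{"gripper":1,"tx":0,"ty":0,"tz":0.0004,"rx":0,"ry":0,"rz":0},{"gripper":1,"tx":0,"ty":0,"tz":0,"rx":0,"ry":0,"rz":0}]'
```

```text
t: 18.48
ee_pos: [464.9, 1.3, 218.1]
orientation: [2.221, 2.222, 0.0]
ft_force: [-1.2, -1.1, 5.5]
width: 0.3
t: 18.73
ee_pos: [464.9, 1.3, 217.7]
orientation: [2.221, 2.222, 0.0]
ft_force: [-2.0, -0.2, 5.8]
width: -0.0
```

```bash
python3 -m handwheel '[{"gripper":1,"tx":0,"ty":0,"tz":0.0004,"rx":0,"ry":0,"rz":0},{"gripper":1,"tx":0,"ty":0,"tz":0,"rx":0,"ry":0,"rz":0}]'
```

```text
t: 18.98
ee_pos: [464.9, 1.2, 217.5]
orientation: [2.221, 2.222, 0.0]
ft_force: [-1.7, 0.4, 9.3]
width: 0.1
```

```bash
python3 -m handwheel '[{"gripper":1,"tx":0,"ty":0,"tz":0.0002,"rx":0,"ry":0,"rz":0},{"gripper":1,"tx":0,"ty":0,"tz":0,"rx":0,"ry":0,"rz":0}]'
python3 -m handwheel '[{"gripper":1,"tx":0,"ty":0,"tz":0,"rx":0,"ry":0,"rz":0},{"gripper":1,"tx":0,"ty":0,"tz":0,"rx":0,"ry":0,"rz":0},{"gripper":1,"tx":0,"ty":0,"tz":0,"rx":0,"ry":0,"rz":0},{"gripper":1,"tx":0,"ty":0,"tz":0,"rx":0,"ry":0,"rz":0},{"gripper":1,"tx":0,"ty":0,"tz":0,"rx":0,"ry":0,"rz":0}]'
python3 -m handwheel '[{"gripper":1,"tx":0,"ty":0,"tz":0,"rx":0,"ry":0,"rz":0},{"gripper":1,"tx":0,"ty":0,"tz":0,"rx":0,"ry":0,"rz":0},{"gripper":1,"tx":0,"ty":0,"tz":0,"rx":0,"ry":0,"rz":0},{"gripper":1,"tx":0,"ty":0,"tz":0,"rx":0,"ry":0,"rz":0},{"gripper":1,"tx":0,"ty":0,"tz":0,"rx":0,"ry":0,"rz":0},{"gripper":1,"tx":0,"ty":0,"tz":0,"rx":0,"ry":0,"rz":0}]'
```

```text
t: 19.23
ee_pos: [464.9, 1.3, 217.5]
orientation: [2.221, 2.222, 0.0]
ft_force: [-1.3, -0.3, 10.6]
width: 0.4
t: 19.85
ee_pos: [464.9, 1.3, 217.5]
orientation: [2.221, 2.222, 0.0]
ft_force: [-1.3, 0.5, 11.0]
width: 0.5
t: 20.6
ee_pos: [464.9, 1.3, 217.5]
orientation: [2.221, 2.222, 0.0]
ft_force: [-2.9, 0.1, 11.1]
width: 0.4
```

The hard stop was reached: force rose to 11 N with no further travel, and I held it there for more than 1.5 s. Backing off and going to the farthest bulb.

```bash
python3 -m handwheel '[{"gripper":1,"tx":0,"ty":0,"tz":-0.01,"rx":0,"ry":0,"rz":0},{"gripper":1,"tx":0,"ty":0,"tz":-0.03,"rx":0,"ry":0,"rz":0},{"gripper":1,"tx":0.01,"ty":0,"tz":-0.05,"rx":0,"ry":0,"rz":0},{"gripper":1,"tx":0.04,"ty":0,"tz":-0.03,"rx":0,"ry":0,"rz":0},{"gripper":0.7,"tx":0.06,"ty":-0.005,"tz":0,"rx":0,"ry":0,"rz":0},{"gripper":0.4,"tx":0.06,"ty":-0.005,"tz":0,"rx":0,"ry":0,"rz":0},{"gripper":0.25,"tx":0.06,"ty":0,"tz":0,"rx":0,"ry":0,"rz":0},{"gripper":0.25,"tx":0.04,"ty":0,"tz":0,"rx":0,"ry":0,"rz":0}]'
python3 -m handwheel '[{"gripper":0.25,"tx":0,"ty":0,"tz":0,"rx":0,"ry":0,"rz":0}]'
python3 w.py wg1 garlic
```

```text
t: 21.6
ee_pos: [454.2, 273.7, 337.3]
orientation: [2.219, 2.224, 0.001]
ft_force: [-0.1, -0.6, -0.4]
width: 37.0
t: 21.72
ee_pos: [454.4, 273.6, 337.1]
orientation: [2.217, 2.226, 0.001]
ft_force: [-0.3, -0.2, -0.2]
width: 46.7
21.725 [454.4 273.6 337.1] [2.2166e+00 2.2262e+00 1.1000e-03] [-0.29 -0.25 -0.24] 46.7
garlic 0.94 44 110 [267.2 341.6  35.9]
garlic 0.78 155 145 [363.3 312.2  41. ]
garlic 0.74 262 140 [457.8 317.9  50.5]
garlic 0.67 286 339 [485.9 101.2  32.7]
```

View pics/wg1.png

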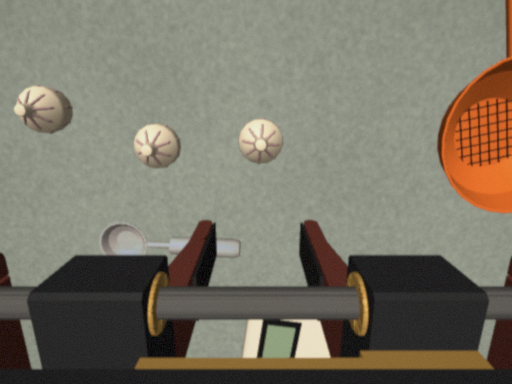

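```bash
python3 - <<'E'
from fit import *
d=load('wg1');c=d['c'];im=d['im']
m=(np.hypot(c[...,0]-456,c[...,1]-313)<34)&(c[...,2]>9);m[230:]=0
k=big(m);print(k.min(0),k.max(0));
for z in (20,24): print(circle(onplane(d,k,z)))
print('stalk',onplane(d,[[260.5,145]],52)); P=c[m];print((P.max(0)+P.min(0))/2,P[:,2].max())
E
```

```text
[238 118] [283 164]
(array([456.5, 313.3]), np.float64(20.7), np.float64(0.31))
(array([456.5, 313.7]), np.float64(20.5), np.float64(0.31))
stalk [[456.4947129  313.89079646  52.        ]]
[456.8210449  318.61091786 165.65724062] 316.60277129264824
```

The target bulb at (261,141), measured at (456.5, 313.5) with 20.7 mm radius, stands free. The neighbour at (156,145) is clear of the fingers. Descending.

```bash
python3 -m handwheel '[{"gripper":0.25,"tx":0.02,"ty":0.002,"tz":0.02,"rx":0,"ry":0,"rz":0.1},{"gripper":0.25,"tx":0.019,"ty":0,"tz":0.03,"rx":0,"ry":0,"rz":0},{"gripper":0.25,"tx":0,"ty":0,"tz":0.03,"rx":0,"ry":0,"rz":0},{"gripper":0.25,"tx":0,"ty":0,"tz":0.03,"rx":0,"ry":0,"rz":0},{"gripper":0.25,"tx":0,"ty":0,"tz":0.02,"rx":0,"ry":0,"rz":0},{"gripper":0.25,"tx":0,"ty":0,"tz":0.01,"rx":0,"ry":0,"rz":0},{"gripper":0.25,"tx":0,"ty":0,"tz":0.004,"rx":0,"ry":0,"rz":0},{"gripper":0.25,"tx":0,"ty":0,"tz":0,"rx":0,"ry":0,"rz":0}]'
python3 w.py wg2
```

```text
t: 22.82
ee_pos: [457.0, 310.0, 193.5]
orientation: [2.223, 2.22, 0.001]
ft_force: [-0.1, -0.7, 0.8]
width: 65.9
22.825 [457.  310.  193.5] [2.2232e+00 2.2195e+00 6.0000e-04] [-0.12 -0.74  0.81] 65.9
```

View pics/wg2.png

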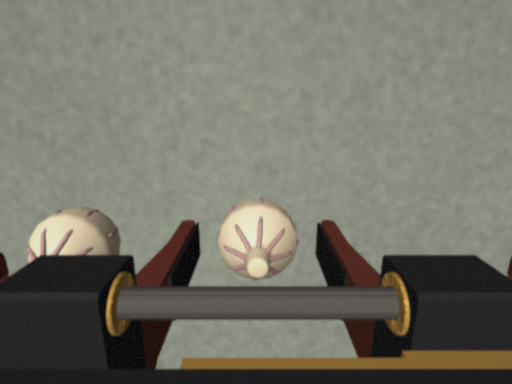

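```bash
python3 - <<'E'
from fit import *
d=load('wg2');print(onplane(d,[[258,267]],52),onplane(d,[[258,238]],22))
E
python3 -m handwheel '[{"gripper":0.25,"tx":0.003,"ty":0,"tz":0.002,"rx":0,"ry":0,"rz":0},{"gripper":0.6,"tx":0,"ty":0,"tz":0,"rx":0,"ry":0,"rz":0},{"gripper":1,"tx":0,"ty":0,"tz":0,"rx":0,"ry":0,"rz":0},{"gripper":1,"tx":0,"ty":0,"tz":0,"rx":0,"ry":0,"rz":0},{"gripper":1,"tx":0,"ty":0,"tz":0,"rx":0,"ry":0,"rz":0},{"gripper":1,"tx":0,"ty":0,"tz":0,"rx":0,"ry":0,"rz":0},{"gripper":1,"tx":0,"ty":0,"tz":0,"rx":0,"ry":0,"rz":0}]'
```

```text
[[456.76839083 314.80732887  52.        ]] [[456.83337928 315.10958712  22.        ]]
t: 23.75
ee_pos: [456.7, 313.3, 191.2]
orientation: [-2.223, -2.22, -0.0]
ft_force: [-0.3, -0.3, 2.7]
width: 40.9
```

```bash
python3 -m handwheel '[{"gripper":1,"tx":0,"ty":0,"tz":0,"rx":0,"ry":0,"rz":0},{"gripper":1,"tx":0,"ty":0,"tz":-0.01,"rx":0,"ry":0,"rz":0},{"gripper":1,"tx":0,"ty":0,"tz":-0.03,"rx":0,"ry":0,"rz":0},{"gripper":1,"tx":0,"ty":0,"tz":-0.05,"rx":0,"ry":0,"rz":0},{"gripper":1,"tx":0,"ty":0,"tz":-0.04,"rx":0,"ry":0,"rz":0},{"gripper":1,"tx":0,"ty":0,"tz":-0.01,"rx":0,"ry":0,"rz":0},{"gripper":1,"tx":0,"ty":0,"tz":0,"rx":0,"ry":0,"rz":0}]'
python3 w.py wg3
python3 - <<'E'
from h import *
o,d=shot('side','side4');im=d['image']
cv2.imwrite('pics/side4c.png',cv2.resize(im[80:230,130:330],None,fx=4,fy=4,interpolation=cv2.INTER_CUBIC)[:,:,::-1])
E
```

```text
t: 24.62
ee_pos: [456.6, 313.1, 331.3]
orientation: [2.223, 2.22, 0.001]
ft_force: [0.4, -0.4, -1.5]
width: 40.9
24.625 [456.6 313.1 331.3] [2.2226e+00 2.2200e+00 1.1000e-03] [ 0.41 -0.36 -1.52] 40.9
```

View pics/side4c.png

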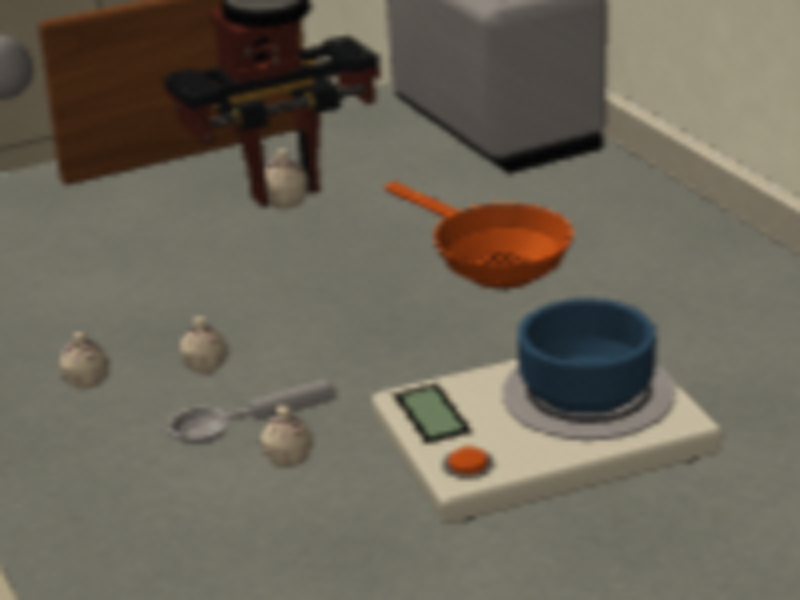

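View pics/wg3.png

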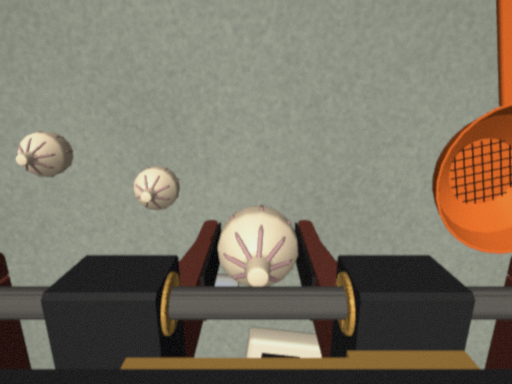

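The bulb (wrist (258,248)) is held upright and the bowl is undisturbed on the scale. Carrying it over the bowl.

```bash
python3 -m handwheel '[{"gripper":1,"tx":-0.03,"ty":0.015,"tz":0,"rx":0,"ry":0,"rz":0},{"gripper":1,"tx":-0.05,"ty":0.026,"tz":0,"rx":0,"ry":0,"rz":0},{"gripper":1,"tx":-0.06,"ty":0.031,"tz":0,"rx":0,"ry":0,"rz":0},{"gripper":1,"tx":-0.06,"ty":0.031,"tz":0,"rx":0,"ry":0,"rz":0},{"gripper":1,"tx":-0.05,"ty":0.026,"tz":0,"rx":0,"ry":0,"rz":0},{"gripper":1,"tx":-0.028,"ty":0.013,"tz":0,"rx":0,"ry":0,"rz":0},{"gripper":1,"tx":0,"ty":0,"tz":0,"rx":0,"ry":0,"rz":0},{"gripper":1,"tx":0,"ty":0,"tz":0,"rx":0,"ry":0,"rz":0}]'
python3 w.py wp1
```

```text
t: 25.72
ee_pos: [593.1, 44.5, 329.6]
orientation: [-2.221, -2.219, 0.003]
ft_force: [-0.1, 0.8, 0.0]
width: 40.9
25.725 [593.1  44.5 329.6] [-2.2214 -2.2186  0.003 ] [-0.07  0.81  0.03] 40.9
```

View pics/wp1.png

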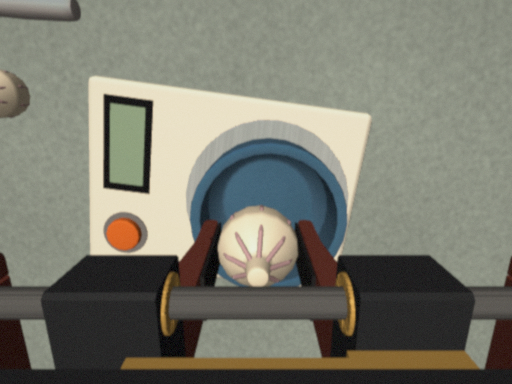

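```bash
python3 -m handwheel '[{"gripper":1,"tx":-0.0095,"ty":0.006,"tz":0,"rx":0,"ry":0,"rz":0},{"gripper":1,"tx":0,"ty":0,"tz":0.02,"rx":0,"ry":0,"rz":0},{"gripper":1,"tx":0,"ty":0,"tz":0.005,"rx":0,"ry":0,"rz":0},{"gripper":1,"tx":0,"ty":0,"tz":0,"rx":0,"ry":0,"rz":0}]'
python3 w.py wp2
python3 - <<'E'
from fit import *
d=load('wp2');im=d['im'];h=cv2.cvtColor(im,cv2.COLOR_RGB2HSV)
m=(h[...,0]>95)&(h[...,0]<125)&(h[...,1]>90)&(h[...,2]>40);k=big(m);k=k[k[:,1]<205]
P=onplane(d,k,97);P=P[np.hypot(P[:,0]-599,P[:,1]-34)>50];print(len(P),circle(P))
E
```

```text
t: 26.28
ee_pos: [599.7, 34.8, 305.9]
orientation: [-2.222, -2.221, 0.001]
ft_force: [0.6, -0.5, -0.1]
width: 41.0
26.275 [599.7  34.8 305.9] [-2.2217e+00 -2.2205e+00  9.0000e-04] [ 0.65 -0.53 -0.12] 41.0
222 (array([599.7,  37.8]), np.float64(55.1), np.float64(0.38))
```

View pics/wp2.png

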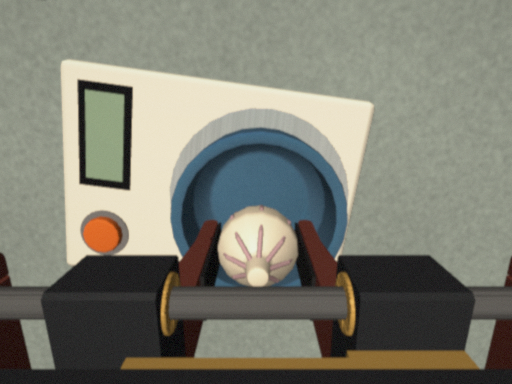

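```bash
python3 -m handwheel '[{"gripper":1,"tx":0,"ty":0,"tz":0.015,"rx":0,"ry":0,"rz":0},{"gripper":1,"tx":0,"ty":0,"tz":0.018,"rx":0,"ry":0,"rz":0},{"gripper":1,"tx":0,"ty":0,"tz":0.015,"rx":0,"ry":0,"rz":0},{"gripper":1,"tx":0,"ty":0,"tz":0.008,"rx":0,"ry":0,"rz":0},{"gripper":1,"tx":0,"ty":0,"tz":0.004,"rx":0,"ry":0,"rz":0},{"gripper":1,"tx":0,"ty":0,"tz":0,"rx":0,"ry":0,"rz":0}]'
python3 -m handwheel '[{"gripper":1,"tx":0,"ty":0,"tz":0.0015,"rx":0,"ry":0,"rz":0},{"gripper":1,"tx":0,"ty":0,"tz":0.001,"rx":0,"ry":0,"rz":0},{"gripper":1,"tx":0,"ty":0,"tz":0,"rx":0,"ry":0,"rz":0}]'
```

```text
t: 27.08
ee_pos: [599.8, 34.5, 245.9]
orientation: [-2.223, -2.22, 0.0]
ft_force: [0.1, -0.4, 0.5]
width: 41.5
t: 27.45
ee_pos: [599.8, 34.6, 243.8]
orientation: [2.223, 2.22, 0.0]
ft_force: [0.1, 0.2, -0.7]
width: 41.0
```

```bash
python3 -m handwheel '[{"gripper":1,"tx":0,"ty":0,"tz":0.001,"rx":0,"ry":0,"rz":0},{"gripper":1,"tx":0,"ty":0,"tz":0.001,"rx":0,"ry":0,"rz":0},{"gripper":1,"tx":0,"ty":0,"tz":0,"rx":0,"ry":0,"rz":0}]'
python3 -m handwheel '[{"gripper":1,"tx":0,"ty":0,"tz":0.001,"rx":0,"ry":0,"rz":0},{"gripper":1,"tx":0,"ty":0,"tz":0,"rx":0,"ry":0,"rz":0}]'
python3 -m handwheel '[{"gripper":1,"tx":0,"ty":0,"tz":0.001,"rx":0,"ry":0,"rz":0},{"gripper":1,"tx":0,"ty":0,"tz":0,"rx":0,"ry":0,"rz":0}]'
python3 -m handwheel '[{"gripper":1,"tx":0,"ty":0,"tz":0.001,"rx":0,"ry":0,"rz":0},{"gripper":1,"tx":0,"ty":0,"tz":0,"rx":0,"ry":0,"rz":0}]'
```

```text
t: 27.82
ee_pos: [599.7, 34.5, 241.4]
orientation: [-2.223, -2.22, 0.0]
ft_force: [-0.0, -0.1, -0.2]
width: 40.6
t: 28.08
ee_pos: [599.8, 34.6, 240.5]
orientation: [-2.223, -2.22, 0.0]
ft_force: [0.0, 0.1, -0.7]
width: 40.7
t: 28.32
ee_pos: [599.7, 34.5, 239.5]
orientation: [-2.223, -2.22, 0.0]
ft_force: [-0.2, 0.0, -0.9]
width: 41.0
t: 28.58
ee_pos: [599.8, 34.5, 238.7]
orientation: [2.223, 2.22, 0.0]
ft_force: [-0.8, 0.4, 1.1]
width: 41.4
```

```bash
python3 -m handwheel '[{"gripper":1,"tx":0,"ty":0,"tz":0.0007,"rx":0,"ry":0,"rz":0},{"gripper":1,"tx":0,"ty":0,"tz":0,"rx":0,"ry":0,"rz":0}]'
python3 -m handwheel '[{"gripper":1,"tx":0,"ty":0,"tz":0.0005,"rx":0,"ry":0,"rz":0},{"gripper":1,"tx":0,"ty":0,"tz":0,"rx":0,"ry":0,"rz":0}]'
```

```text
t: 28.82
ee_pos: [599.8, 34.5, 238.1]
orientation: [2.223, 2.22, 0.0]
ft_force: [-0.7, -0.4, 3.1]
width: 41.2
t: 29.08
ee_pos: [599.8, 34.6, 237.6]
orientation: [2.223, 2.22, 0.0]
ft_force: [-0.5, 0.3, 4.9]
width: 41.1
```

Contact with the bowl floor is felt (about 5 N). Easing off slightly and releasing with a small opening.

```bash
python3 -m handwheel '[{"gripper":1,"tx":0,"ty":0,"tz":-0.0012,"rx":0,"ry":0,"rz":0},{"gripper":0.5,"tx":0,"ty":0,"tz":0,"rx":0,"ry":0,"rz":0},{"gripper":0.45,"tx":0,"ty":0,"tz":0,"rx":0,"ry":0,"rz":0},{"gripper":0.4,"tx":0,"ty":0,"tz":0,"rx":0,"ry":0,"rz":0},{"gripper":0.4,"tx":0,"ty":0,"tz":0,"rx":0,"ry":0,"rz":0},{"gripper":0.4,"tx":0,"ty":0,"tz":0,"rx":0,"ry":0,"rz":0}]'
python3 w.py wp3
```

```text
t: 29.82
ee_pos: [599.8, 34.5, 238.5]
orientation: [-2.223, -2.22, 0.0]
ft_force: [0.3, 0.6, -0.0]
width: 52.7
29.825 [599.8  34.5 238.5] [-2.2227e+00 -2.2201e+00  1.0000e-04] [ 0.33  0.64 -0.05] 52.7
```

View pics/wp3.png

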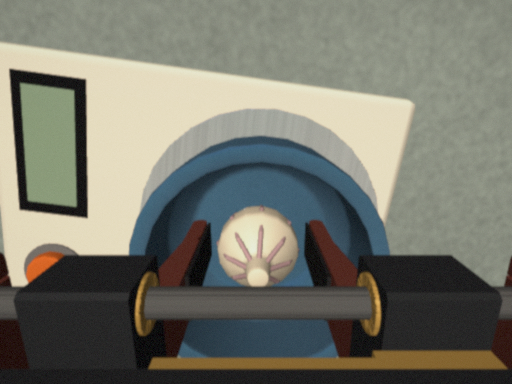

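Both fingers are clear of the bulb (258,248) and of the bowl's wall. Moving straight up, then a last look.

```bash
python3 -m handwheel '[{"gripper":0.4,"tx":0,"ty":0,"tz":-0.01,"rx":0,"ry":0,"rz":0},{"gripper":0.4,"tx":0,"ty":0,"tz":-0.03,"rx":0,"ry":0,"rz":0},{"gripper":0.4,"tx":0,"ty":0,"tz":-0.04,"rx":0,"ry":0,"rz":0},{"gripper":0.4,"tx":0,"ty":0,"tz":-0.04,"rx":0,"ry":0,"rz":0},{"gripper":0.4,"tx":-0.04,"ty":-0.02,"tz":-0.02,"rx":0,"ry":0,"rz":0},{"gripper":0.4,"tx":-0.04,"ty":-0.02,"tz":0,"rx":0,"ry":0,"rz":0},{"gripper":0.4,"tx":0,"ty":0,"tz":0,"rx":0,"ry":0,"rz":0},{"gripper":0.4,"tx":0,"ty":0,"tz":0,"rx":0,"ry":0,"rz":0}]'
python3 w.py wf garlic
python3 - <<'E'
from h import *
from fit import load,big,onplane,circle
d=load('wf');im=d['im'];c=d['c'];h=cv2.cvtColor(im,cv2.COLOR_RGB2HSV)
m=(h[...,0]>95)&(h[...,0]<125)&(h[...,1]>90)&(h[...,2]>40);print('bowl',circle(onplane(d,big(m),97)))
P=c[m&(c[...,2]>88)&(c[...,2]<108)]
A=np.linalg.lstsq(np.c_[P[:,:2]-[600,34],np.ones(len(P))],P[:,2],rcond=None)[0];print('tilt',np.degrees(A[:2]),A[2])
o,d=shot('side','sidef');im=d['image']
cv2.imwrite('pics/sidefc.png',cv2.resize(im[110:290,130:400],None,fx=2.9,fy=2.9,interpolation=cv2.INTER_CUBIC)[:,:,::-1])
E
```

```text
t: 30.88
ee_pos: [559.9, -45.2, 379.1]
orientation: [2.223, 2.219, 0.001]
ft_force: [1.3, 0.1, -0.8]
width: 52.3
30.875 [559.9 -45.2 379.1] [2.2231e+00 2.2191e+00 1.3000e-03] [ 1.33  0.12 -0.82] 52.3
garlic 0.8 53 11 [368.7 113.1  33.7]
garlic 0.79 303 93 [596.1  36.9  99.6]
garlic 0.45 241 132 [543.2   1.7  40.1]
bowl (array([599.3,  35.1]), np.float64(55.8), np.float64(0.22))
tilt [-0.43808188  0.21426621] 95.74658549772076
```

View pics/wf.png

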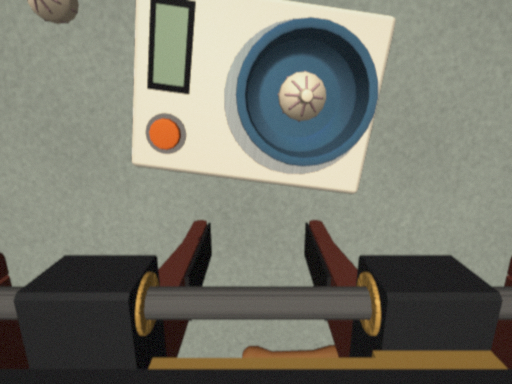

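View pics/sidefc.png

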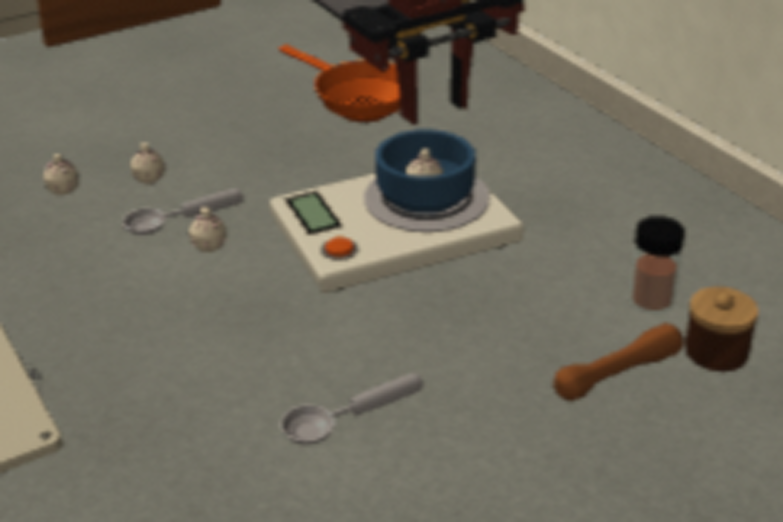

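Wrist view: the bulb at (303,96) stands upright in the bowl centred at (307,92). Side view: the bowl is level on the platter, the gripper is clear, and all bystanders are in place. Handing in.

```bash
python3 -c "
from workcell import ctrl
print(ctrl.close_job())"
```

```text
the job is handed in; nothing more can be done
None
```

The job is handed in at about 31 s: bowl on the scale, tare key pressed and held, and the garlic in the bowl, in that order.

- **Bowl:** I pinched the wall nearest the robot, set the bowl in the ring and let go. The last pictures put its centre about 2–3 mm from the seat, inside the 5 mm of play. The rim tilt measured under 0.5°, so it stands flat.
- **Tare key:** I found its top by touch, about 8 mm above the panel. I pushed it to the hard stop, where force rose to about 11 N with no further travel, and held it there for over 1.5 s. The most force I read on the scale was about 11 N.
- **Garlic:** I took the bulb farthest from the base, about 554 mm away. I lowered it until it touched the bowl floor (about 5 N), eased off and released it. It stands upright near the bowl's centre.
- **Last checks:** The gripper was clear of everything, and the bystanders and the other bulbs looked unmoved.
- **Disagreement:** The cameras differed by 2–4 mm on the bowl's y position relative to the seat. That is within the ring's play, and both views showed the bowl flat.

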